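# Test three desk switches and pull out the stiff one

### The job

Three switches that look alike stand in the test rack. Press the button of each one in until it clicks and stays in, feeling how hard it is to push, with all three still in the rack. Then take the one that was clearly stiffer than the other two out of the rack and stand it upright in the middle of the notebook, leaving the other two in their places in the rack and the things round about undisturbed.

Things in the scene. Friction and masses are not known exactly. Their poses are not given: they have to be found in the camera images.
- switch_a: Grey wedge-shaped desk switch, 100 (x) x 46 (y) x 73 mm, 0.38 kg; the three look alike, which one is stiff is unknown. Origin: centre of the underside, z up; its low end, -x, faces the robot. The top slopes up 40 degrees from x -50, z 14 to x 20, z 73. Dark steel hood: 44 mm wide, edge at x -26, z 94, root at x 4, z 59; it covers the button from above.
- switch_b: Grey wedge-shaped desk switch, 100 (x) x 46 (y) x 73 mm, 0.38 kg; the three look alike, which one is stiff is unknown. Origin: centre of the underside, z up; its low end, -x, faces the robot. The top slopes up 40 degrees from x -50, z 14 to x 20, z 73. Dark steel hood: 44 mm wide, edge at x -26, z 94, root at x 4, z 59; it covers the button from above.
- switch_c: Grey wedge-shaped desk switch, 100 (x) x 46 (y) x 73 mm, 0.38 kg; the three look alike, which one is stiff is unknown. Origin: centre of the underside, z up; its low end, -x, faces the robot. The top slopes up 40 degrees from x -50, z 14 to x 20, z 73. Dark steel hood: 44 mm wide, edge at x -26, z 94, root at x 4, z 59; it covers the button from above.
- switch_a_key (a joint): Push button of switch_a: 0 = out, 0.012 m = fully in. Toggle spring: resistance peaks after 2 to 3 mm of travel (about 4 N in the two soft switches, about 13 N in the stiff one), falls to nothing at 6 mm, then the button snaps in by itself and stays in.
- switch_b_key (a joint): Push button of switch_b: 0 = out, 0.012 m = fully in. Toggle spring: resistance peaks after 2 to 3 mm of travel (about 4 N in the two soft switches, about 13 N in the stiff one), falls to nothing at 6 mm, then the button snaps in by itself and stays in.
- switch_c_key (a joint): Push button of switch_c: 0 = out, 0.012 m = fully in. Toggle spring: resistance peaks after 2 to 3 mm of travel (about 4 N in the two soft switches, about 13 N in the stiff one), falls to nothing at 6 mm, then the button snaps in by itself and stays in.
- switch_a_cap (a point): Centre of the outer face of switch_a's round black button (35 mm across), at x -30, z 52 in the switch's frame when out; moves with it. Its z axis points out along the button's axis, 40 degrees from vertical towards the robot (-x). Press along that axis, tool tilted to match: the hood runs parallel to it, 28 mm above it, and ends 30 mm past this face.
- switch_b_cap (a point): Centre of the outer face of switch_b's round black button (35 mm across), at x -30, z 52 in the switch's frame when out; moves with it. Its z axis points out along the button's axis, 40 degrees from vertical towards the robot (-x). Press along that axis, tool tilted to match: the hood runs parallel to it, 28 mm above it, and ends 30 mm past this face.
- switch_c_cap (a point): Centre of the outer face of switch_c's round black button (35 mm across), at x -30, z 52 in the switch's frame when out; moves with it. Its z axis points out along the button's axis, 40 degrees from vertical towards the robot (-x). Press along that axis, tool tilted to match: the hood runs parallel to it, 28 mm above it, and ends 30 mm past this face.
- switch_a_grip (a point): Middle of the top of switch_a's rear block (x 20 to 50, z 73 in the switch's frame): level top, flat upright sides 46 mm apart in y, behind the hood; grip it here from above, fingers to either side (about 60 mm free to the next switch).
- switch_b_grip (a point): Middle of the top of switch_b's rear block (x 20 to 50, z 73 in the switch's frame): level top, flat upright sides 46 mm apart in y, behind the hood; grip it here from above, fingers to either side (about 60 mm free to the next switch).
- switch_c_grip (a point): Middle of the top of switch_c's rear block (x 20 to 50, z 73 in the switch's frame): level top, flat upright sides 46 mm apart in y, behind the hood; grip it here from above, fingers to either side (about 60 mm free to the next switch).
- rack: Fixed aluminium rack, 126 (x) x 310 (y) mm, plate 6 mm thick; three bays 110 mm apart along y, a loose switch in each. Ribs 15 mm high flank each switch with 2.5 mm play; a back stop 25 mm high, 3 mm behind them (+x), takes the push. Origin: middle of the underside; x points away from the robot.
- notebook: Closed purple notebook, 210 (x) x 150 (y) mm, fixed on the desk right of the rack. Origin: centre of its underside; z up; a thing laid on it rests 11 mm above its origin.
- mug: White mug, 80 mm across, 91 mm high, bystander. Origin: centre of its underside.
- tape_dispenser: Black tape dispenser, 52 x 151 x 74 mm, bystander. Origin: centre of its underside.
- mouse: Black computer mouse, 62 x 105 x 38 mm, bystander. Origin: centre of its underside.
Not all that is in view belongs to the job. Leave any purple look-alike of the switch_a alone.

How it is judged:
By the outcome, as a careful person would: the job done as asked, in the order asked, and still so for the second after the job is handed in, with the robot touching nothing.
It also fails if it takes over 69 s, if anything falls off the work surface, if the arm or the gripper's body presses on something with over 40 N, if the wrist force passes 120 N, or if a joint passes its speed limit or range.

### The arm

A 6-joint arm with a two-finger parallel gripper is mounted at the origin on the work surface; the furniture and walls round the work are solid. World frame = base frame: x ahead of the robot, y to its left, z up, the work surface at z = 0. Lengths are in mm, angles in rad, forces in N, time in s.
With the tool pointing down it reaches from about 400 to 925 mm from the base axis. Payload 12.5 kg.
Tool frame: the origin (TCP) lies midway between the tips of the shut fingers; the grasp point (between the pads) lies 19 mm behind it; z points along the fingers, y is the line along which they close (so a half turn about z gives the same grasp; the last joint's range is limited). The gripper opens to 95 mm and grips with 3 to 60 N. Pads are 20 mm wide; open, the fingers measure 119 mm over their backs; the gripper's body (75 mm by 180 mm) begins 59 mm behind the grasp point.
Start: joints at [-1.223, 0.491, 1.559, -0, 1.092, -0.106], TCP at [274.014, -561.75, 214.661] pointing down, gripper open.
Joint ranges: [-3.1, 3.1], [-0.84, 2.19], [0.05, 2.79], [-1.13, 4.28], [0.06, 2.93], [-2.69, 2.69]. Speed limits (rad/s): [2.22, 2.22, 2.79, 3.14, 3.14, 3.14].

### API

Orientations are given as [roll, pitch, yaw] about the fixed x, y, z axes, in that order (R = Rz(yaw) Ry(pitch) Rx(roll)).
In Python, from cell import state, viewer, env, models gives the robot as it stands. The module is installed in compiled form; this text tells all that it offers.
- The arm moves only by the tool arm_command, never from a script. Its argument "rows" is a list of rows, each a list of 2 entries, a list of its own where there are three numbers: the shift along the tool's x, y, z normalised to -1 to 1, where 1 is 0.25 m, then the turn about the tool's z normalised to -1 to 1, where 1 is pi rad. A call has exactly 5 rows; each row shifts and turns the commanded pose from where the row before left it, along the tool's axes as they then stand; what a row does not reach is not made up. A row lasts 1/10 s, in which the tool goes at most 50 mm and 8.59 degrees, less where a joint would pass 70% of its speed; a pose out of reach is approached as far as the arm can. A call with a number of a shift or a turn outside -1 to 1 is refused whole. A call with a gripper value outside its range is refused whole. "claw" is the opening, from 0 (shut) to 1 (fully open), set as the call begins (left out, the last holds). The fingers move at their own pace and stop on an object; the grip force is fixed at half the most. Time passes only in rows, so rows that do not move let the fingers close, or fill a call up. It gives the time, the measured TCP pose, the force, the opening and the grip force at its end, in the units of the state.
- state(): the state, without advancing time (a new reading comes with each control period).
- viewer.read_camera(name): name is "scene" or "side" or "wrist"; returns (picture, depth): 400x640x3 uint8, red, green, blue; 400x640 float32, mm along the optical axis (not along the pixel's ray), 0 where there is no reading.
- viewer.get_calibration(name): a dict with "camera_matrix" (3x3 intrinsics, pixels), "dist_coeffs" ([k1, k2, p1, p2, k3] as OpenCV has them; the pictures are not rectified), "world_to_cam" (4x4, takes a point from world to camera coordinates). Camera axes: x right, y up, looking along -z (the intrinsics and any distortion apply to the point x, -y, -z); pixel columns grow to the right and rows downward; lengths in mm; the calibration is good to about 2 mm. A picture is of the moment at which its call begins: read the wrist's pose just before it. get_calibration takes no time and is no camera call; for the wrist camera it gives the pose at the moment of the call.
- env.job_done(): hands the job in; it is judged then, once.
Trained networks look in the newest picture that a camera, given by its name, has taken for a name from the list of things; names that differ only in an ending like _2 or _b are one class to them, and where a whole thing is asked for, a point or a joint stands for the part that bears it (a point fixed in the world has none). Each returns a list of dicts, best first, with "confidence" (0 to 1); they miss things now and then, are a little off and sometimes report something else, mostly with a low value. They report only what shows in the picture. A call takes as long as a camera call. They do not tell look-alikes from the thing itself.
- models.search_frame(camera, label): "position" ([x, y, z] in mm, in world coordinates, good to about 4 mm: the middle of the surface that is visible of it).
- models.mark_of(camera, label): "position" ([x, y, z] in mm, in world coordinates, good to about 4 mm: a listed point, or the origin of a listed thing).
The state is a dict: "t": time; "joints": joint angles; "qvel": joint speeds; "tau": joint torques, N m; "eef_pos": TCP position; "tcp_rot": TCP orientation; "ft_force": force on the tool from outside, world axes, zero at the start; "moment": the same for the moment, N m; "opening": opening from 0.0 (shut) to 1.0 (fully open); "grip_force": force on a finger pad.
Only numpy, scipy, OpenCV 4.12 (cv2) and the standard library are available. Lean on these libraries where they do the work, as an engineer would, in place of code of your own. Each camera call takes 0.05 s, during which the arm holds its last target. There are 200 camera calls.

## Working session

There is one attempt and no reset: what is moved stays moved. The work goes in short steps, Python scripts to look and compute and a tool call to move; the robot and the scene stay as the last step left them, time stands still between calls to the robot, and variables do not carry over. Pictures are saved under pics/ and viewed, at most 10 in all, crops included, and the job is handed in when it is done.

Besides the shell and the picture viewer there is one more tool, called after "Emit:" as name([rows], argument=value, ...), one row to a line, values as JSON. arm_command: Moves the arm, as the interface text tells. Scaled input: -1 to 1 covers 0.25 m each way for a shift and pi rad each way for a turn. Its arguments: {"type":"object","properties":{"rows":{"type":"array","items":{"type":"array"}},"claw":{"type":"number"}},"required":["rows"]}

```bash
mkdir -p pics; python3 - <<'E'
from cell import state, viewer, models
import cv2
s=state(); print({k:s[k] for k in('t','eef_pos','tcp_rot','ft_force','opening')})
for c in('scene','side'):
    p,d=viewer.read_camera(c); cv2.imwrite(f'pics/{c}0.png',p[:,:,::-1])
    for l in('switch_a','switch_a_cap','switch_a_grip','rack','notebook','mug','tape_dispenser','mouse'):
        for r in models.mark_of(c,l): print(c,l,[round(v) for v in r['position']],round(r['confidence'],2))
E
```

```text
{'t': 0.0, 'eef_pos': array([ 273.91430123, -561.49134678,  214.0470856 ]), 'tcp_rot': array([-3.14046050e+00, -1.08036508e-04,  4.53813265e-01]), 'ft_force': array([-0.18226377, -0.43219048,  0.69709854]), 'opening': 0.9951438025108418}
scene switch_a [590, 220, 13] 0.93
scene switch_a [584, -3, 9] 0.89
scene switch_a [386, 182, 5] 0.77
scene switch_a [585, 111, 9] 0.67
scene switch_a_cap [375, 154, 52] 0.65
scene switch_a_cap [560, 216, 58] 0.5
scene switch_a_grip [624, 216, 75] 0.61
scene switch_a_grip [582, -4, 9] 0.45
scene rack [585, 109, 2] 0.59
scene notebook [537, -281, 2] 0.92
scene mug [744, -104, 1] 0.97
scene mug [626, 215, 78] 0.24
scene mug [616, -1, 82] 0.24
scene tape_dispenser [753, 154, -4] 0.7
side switch_a [584, -1, 8] 0.88
side switch_a [588, 106, 3] 0.86
side switch_a [385, 184, 4] 0.72
side switch_a [238, 266, 1] 0.63
side switch_a [592, 221, 6] 0.59
side switch_a [627, 216, 80] 0.51
side switch_a_cap [561, 217, 56] 0.45
side switch_a_grip [397, 213, 73] 0.94
side switch_a_grip [217, 294, 70] 0.81
side switch_a_grip [628, 218, 81] 0.64
side notebook [535, -286, -1] 0.88
side mug [739, -101, 0] 0.75
side mug [621, 1, 78] 0.51
side tape_dispenser [746, 150, -2] 0.69
side tape_dispenser [604, 442, 2] 0.44
side mouse [606, 441, 5] 0.91
side mouse [534, -286, -2] 0.15
```

View pics/scene0.png

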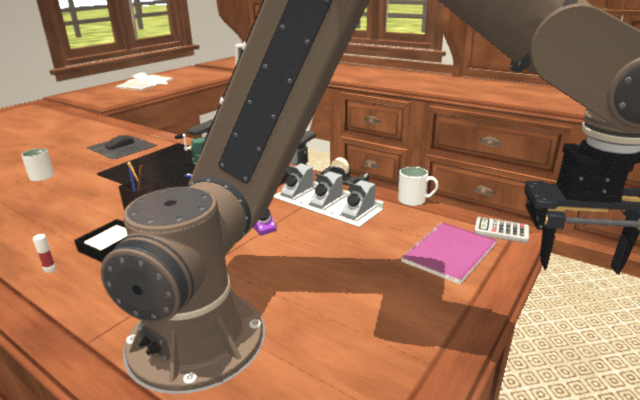

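View pics/side0.png

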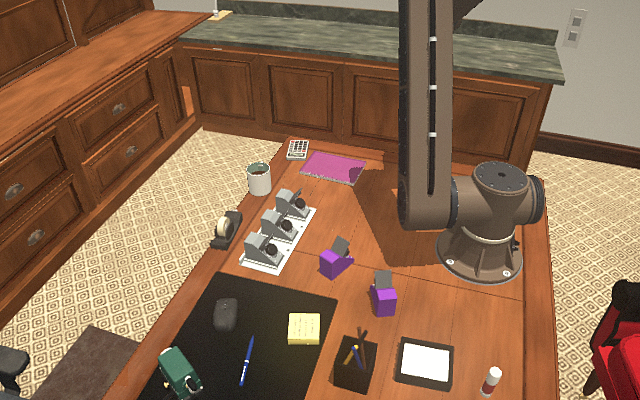

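Emit:
arm_command([
  [[0,0,-0.08],0.0385],
  [[0,0,-0.08],0.0385],
  [[0,0,-0.08],0.0385],
  [[0,0,-0.08],0.0385],
  [[0,0,0],0],
], claw=0)

```text
t: 1.4
eef_pos: [274.3, -562.4, 297.2]
tcp_rot: [3.137, -0.002, -0.032]
ft_force: [-0.3, -0.7, 0.4]
opening: 0.635
grip_force: 0.0
```

Emit:
arm_command([
  [[0.06,-0.15,0],0],
  [[0.06,-0.15,0],0],
  [[0.06,-0.15,0],0],
  [[0.06,-0.15,0],0],
  [[0.06,-0.15,0],0],
])

```text
t: 1.9
eef_pos: [354.8, -374.8, 293.6]
tcp_rot: [-3.141, 0.001, -0.027]
ft_force: [0.5, -0.5, 0.2]
opening: 0.215
grip_force: 0.0
```

Emit:
arm_command([
  [[0.06,-0.15,0],0],
  [[0.06,-0.15,0],0],
  [[0.06,-0.15,0],0],
  [[0.06,-0.15,0],0],
  [[0.06,-0.15,0],0],
])

```text
t: 2.4
eef_pos: [435.3, -189.7, 293.8]
tcp_rot: [-3.141, 0.001, -0.027]
ft_force: [-0.1, -0.8, -0.2]
opening: 0.003
grip_force: 0.0
```

Emit:
arm_command([
  [[0.03,-0.15,0],0],
  [[0.03,-0.15,0],0],
  [[0.03,-0.15,0],0],
  [[0.03,-0.15,0],0],
  [[0,-0.15,0],0],
])

```text
t: 2.9
eef_pos: [471.0, -3.3, 293.7]
tcp_rot: [-3.142, 0.001, -0.026]
ft_force: [0.2, 0.4, -0.3]
opening: 0.005
grip_force: 0.0
```

Emit:
arm_command([
  [[0,-0.15,0],0],
  [[0,-0.15,0],0],
  [[0,-0.1,0],0],
  [[0,0,0],0],
  [[0,0,0],0],
])

```text
t: 3.4
eef_pos: [473.5, 95.3, 293.8]
tcp_rot: [3.141, 0.001, -0.026]
ft_force: [0.4, -0.5, -0.3]
opening: 0.003
grip_force: 0.0
```

```bash
python3 - <<'E'
from cell import state, viewer, models
import cv2, numpy as np
np.set_printoptions(suppress=True,precision=1)
cal=viewer.get_calibration('wrist'); p,d=viewer.read_camera('wrist'); cv2.imwrite('pics/w0.png',p[:,:,::-1])
np.savez('w0.npz',p=p,d=d,K=cal['camera_matrix'],dc=cal['dist_coeffs'],W=cal['world_to_cam'])
print(np.linalg.inv(cal['world_to_cam']))
for l in('switch_a','switch_a_cap','switch_a_grip','rack'):
    for r in models.mark_of('wrist',l): print(l,[round(v) for v in r['position']],round(r['confidence'],2))
# world cloud
K=cal['camera_matrix'];v,u=np.mgrid[:400,:640]
n=cv2.undistortPoints(np.stack([u,v],-1).reshape(-1,1,2).astype(np.float64),K,np.array(cal['dist_coeffs'])).reshape(-1,2)
z=d.reshape(-1);P=np.c_[n[:,0]*z,-n[:,1]*z,-z,np.ones(len(z))]@np.linalg.inv(cal['world_to_cam']).T
np.save('cloud0.npy',P[:,:3].reshape(400,640,3))
P=P[z>0,:3]
print(np.bincount(np.clip((P[:,2]//4+5).astype(int),0,40)))
for y in(0,110,220):
    m=(abs(P[:,2]-79)<4)&(abs(P[:,1]-y)<35)&(abs(P[:,0]-622)<22);q=P[m]
    if m.sum()>20: print(y,m.sum(),q.mean(0),np.percentile(q,2,0),np.percentile(q,98,0),cv2.minAreaRect(q[:,:2].astype(np.float32)))
E
```

```text
[[ -0.    1.    0.3 548.6]
 [ -1.   -0.   -0.   91.7]
 [  0.   -0.3   1.  463.3]
 [  0.    0.    0.    1. ]]
switch_a [586, -9, 7] 0.96
switch_a [586, 109, 3] 0.89
switch_a [234, 273, 2] 0.83
switch_a [386, 179, 4] 0.77
switch_a [592, 220, 2] 0.69
switch_a_cap [558, 223, 56] 0.8
switch_a_cap [249, 238, 52] 0.69
switch_a_cap [376, 155, 49] 0.55
switch_a_grip [222, 299, 72] 0.8
switch_a_grip [400, 217, 74] 0.72
switch_a_grip [627, 215, 82] 0.61
switch_a_grip [588, -5, 11] 0.33
[  229     0     0     8 66750 54135 14031 13203  4814   925  1125  3280
   859  1147   960   250   306   465   536   527   446   806  1307  1328
  3413   361   308   319   344   407   112     0     0     0     0     0
     0     0     0     0 82250]
0 1074 [617.3  -2.8  78. ] [601.5 -24.9  75.6] [632.9  19.1  79.9] ((617.3566284179688, -3.1549339294433594), (46.08658218383789, 34.02595901489258), 88.44097900390625)
110 1096 [620.1 106.3  77.9] [604.2  83.7  75.4] [636.  129.   79.8] ((619.4213256835938, 106.78950500488281), (46.889198303222656, 34.17677688598633), 88.26744079589844)
220 1107 [624.3 215.4  78. ] [608.  193.2  75.4] [640.4 237.2  79.9] ((623.5167846679688, 215.423583984375), (46.54328536987305, 36.36012649536133), 85.60307312011719)
```

View pics/w0.png

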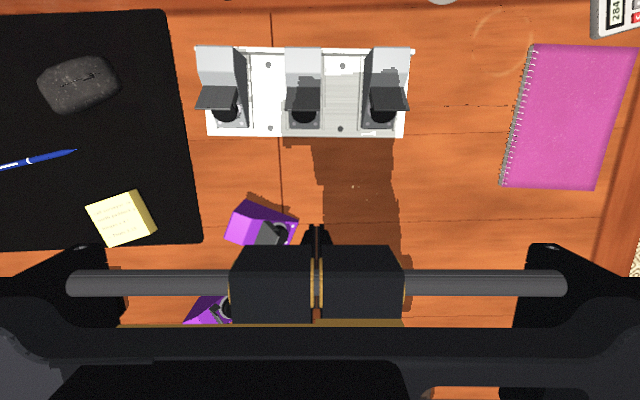

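Emit:
arm_command([
  [[0.04,-0.012,0.18],0],
  [[0.04,-0.012,0.18],0],
  [[0.04,-0.012,0.18],0],
  [[0.04,-0.012,0.18],0],
  [[0.04,-0.012,0.17],0],
])

```text
t: 4.15
eef_pos: [524.6, 107.9, 70.3]
tcp_rot: [3.142, -0.0, -0.031]
ft_force: [0.7, 0.1, 0.1]
opening: 0.007
grip_force: 0.0
```

Emit:
arm_command([
  [[0,0,0],0],
  [[0,0,0],0],
  [[0,0,0],0],
  [[0,0,0],0],
  [[0,0,0],0],
])

```text
t: 4.65
eef_pos: [524.7, 108.5, 73.9]
tcp_rot: [-3.141, -0.003, -0.03]
ft_force: [0.5, -0.4, -0.7]
opening: 0.004
grip_force: 0.0
```

```bash
python3 - <<'E'
from cell import state, viewer
import cv2
s=state();print(s['eef_pos'],s['tcp_rot'],s['ft_force'],s['joints'])
p,d=viewer.read_camera('side');cv2.imwrite('pics/s1.png',cv2.resize(p[150:300,200:440],None,fx=3,fy=3)[:,:,::-1])
E
```

```text
[524.67719436 108.49540563  73.87417427] [-3.14139931e+00 -2.84079173e-03 -2.99846059e-02] [ 0.46798695 -0.44350248 -0.68642956] [ 8.06620872e-02  5.56517481e-01  1.91642011e+00 -1.96735891e-04
  6.65810304e-01  1.68159729e+00]
```

View pics/s1.png

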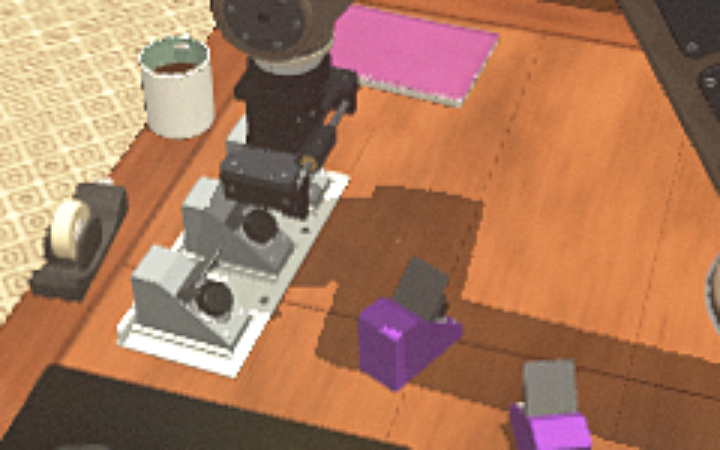

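Emit:
arm_command([
  [[-0.016,0,0],0],
  [[0.018,0,0.0214],0],
  [[0.018,0,0.0214],0],
  [[0.018,0,0.0214],0],
  [[0,0,0],0],
])

```text
t: 5.2
eef_pos: [534.1, 108.2, 55.0]
tcp_rot: [3.141, 0.001, -0.03]
ft_force: [0.2, 0.0, 0.6]
opening: 0.004
grip_force: 0.0
```

Emit:
arm_command([
  [[0.0026,0,0.003],0],
  [[0.0026,0,0.003],0],
  [[0.0026,0,0.003],0],
  [[0,0,0],0],
  [[0,0,0],0],
])

```text
t: 5.7
eef_pos: [535.7, 108.2, 53.9]
tcp_rot: [3.142, -0.0, -0.03]
ft_force: [0.4, 0.3, -0.2]
opening: 0.003
grip_force: 0.0
```

Emit:
arm_command([
  [[0.0013,0,0.0015],0],
  [[0.0013,0,0.0015],0],
  [[0.0013,0,0.0015],0],
  [[0,0,0],0],
  [[0,0,0],0],
])

```text
t: 6.2
eef_pos: [536.7, 108.2, 52.7]
tcp_rot: [3.142, 0.0, -0.03]
ft_force: [0.5, -0.7, 0.5]
opening: 0.004
grip_force: 0.0
```

Emit:
arm_command([
  [[0.0013,0,0.0015],0],
  [[0.0013,0,0.0015],0],
  [[0.0013,0,0.0015],0],
  [[0,0,0],0],
  [[0,0,0],0],
])

```text
t: 6.7
eef_pos: [537.6, 108.1, 51.5]
tcp_rot: [3.142, 0.0, -0.03]
ft_force: [0.4, -0.3, 0.2]
opening: 0.007
grip_force: 0.0
```

Emit:
arm_command([
  [[0.0013,0,0.0015],0],
  [[0.0013,0,0.0015],0],
  [[0.0013,0,0.0015],0],
  [[0,0,0],0],
  [[0,0,0],0],
])

```text
t: 7.2
eef_pos: [538.2, 108.1, 50.7]
tcp_rot: [3.141, 0.001, -0.03]
ft_force: [-3.5, -0.7, 6.4]
opening: 0.003
grip_force: 3.4
```

Emit:
arm_command([
  [[0.0013,0,0.0015],0],
  [[0.0013,0,0.0015],0],
  [[0.0013,0,0.0015],0],
  [[0,0,0],0],
  [[0,0,0],0],
])

```text
t: 7.7
eef_pos: [538.9, 108.1, 49.8]
tcp_rot: [3.141, 0.001, -0.03]
ft_force: [-5.7, 0.1, 10.2]
opening: 0.004
grip_force: 5.8
```

Emit:
arm_command([
  [[0.0013,0,0.0015],0],
  [[0.0013,0,0.0015],0],
  [[0.0013,0,0.0015],0],
  [[0,0,0],0],
  [[0,0,0],0],
])

```text
t: 8.2
eef_pos: [539.7, 108.1, 48.7]
tcp_rot: [3.141, 0.001, -0.03]
ft_force: [-7.0, -0.4, 10.6]
opening: 0.005
grip_force: 6.4
```

Emit:
arm_command([
  [[0.0013,0,0.0015],0],
  [[0.0013,0,0.0015],0],
  [[0.0013,0,0.0015],0],
  [[0,0,0],0],
  [[0,0,0],0],
])

```text
t: 8.7
eef_pos: [541.2, 108.0, 47.2]
tcp_rot: [3.141, 0.001, -0.03]
ft_force: [-2.7, -0.4, 3.3]
opening: 0.005
grip_force: 2.5
```

Emit:
arm_command([
  [[0.0013,0,0.0015],0],
  [[0.0013,0,0.0015],0],
  [[0.0013,0,0.0015],0],
  [[0,0,0],0],
  [[0,0,0],0],
])

```text
t: 9.2
eef_pos: [542.6, 108.0, 45.8]
tcp_rot: [3.142, -0.0, -0.03]
ft_force: [-0.1, -0.6, -0.7]
opening: 0.005
grip_force: 0.0
```

Emit:
arm_command([
  [[0.0013,0,0.0015],0],
  [[0.0013,0,0.0015],0],
  [[0.0013,0,0.0015],0],
  [[0,0,0],0],
  [[0,0,0],0],
])

```text
t: 9.7
eef_pos: [543.5, 107.9, 44.8]
tcp_rot: [3.142, -0.0, -0.03]
ft_force: [0.7, 0.3, 0.5]
opening: 0.001
grip_force: 0.0
```

Emit:
arm_command([
  [[-0.018,0,-0.0214],0],
  [[-0.018,0,-0.0214],0],
  [[-0.018,0,-0.0214],0],
  [[-0.018,0,-0.0214],0],
  [[0,0,0],0],
])

```text
t: 10.2
eef_pos: [525.2, 108.6, 67.2]
tcp_rot: [-3.142, -0.001, -0.03]
ft_force: [0.2, -0.9, -0.5]
opening: 0.002
grip_force: 0.0
```

Emit:
arm_command([
  [[0,-0.147,0],0],
  [[0,-0.147,0],0],
  [[0,-0.146,0],0],
  [[0,0,0],0],
  [[0,0,0],0],
])

```text
t: 10.7
eef_pos: [528.5, 218.9, 66.0]
tcp_rot: [3.141, 0.0, -0.028]
ft_force: [0.6, -0.0, -0.0]
opening: 0.002
grip_force: 0.0
```

Emit:
arm_command([
  [[0.02,0,0.024],0],
  [[0.02,0,0.024],0],
  [[0,0,0],0],
  [[0,0,0],0],
  [[0,0,0],0],
])

```text
t: 11.2
eef_pos: [538.8, 217.8, 54.2]
tcp_rot: [3.141, 0.0, -0.031]
ft_force: [0.4, 0.3, -0.2]
opening: 0.005
grip_force: 0.0
```

Emit:
arm_command([
  [[0.0026,0,0.003],0],
  [[0.0026,0,0.003],0],
  [[0,0,0],0],
  [[0,0,0],0],
  [[0,0,0],0],
])

```text
t: 11.7
eef_pos: [540.1, 218.2, 52.8]
tcp_rot: [3.142, -0.0, -0.03]
ft_force: [0.7, -0.5, 1.0]
opening: 0.007
grip_force: 0.0
```

Emit:
arm_command([
  [[0.0013,0,0.0015],0],
  [[0.0013,0,0.0015],0],
  [[0.0013,0,0.0015],0],
  [[0,0,0],0],
  [[0,0,0],0],
])

```text
t: 12.2
eef_pos: [541.0, 218.1, 51.5]
tcp_rot: [3.141, 0.0, -0.03]
ft_force: [0.1, 0.8, 0.2]
opening: 0.006
grip_force: 0.0
```

Emit:
arm_command([
  [[0.0013,0,0.0015],0],
  [[0.0013,0,0.0015],0],
  [[0.0013,0,0.0015],0],
  [[0,0,0],0],
  [[0,0,0],0],
])

```text
t: 12.7
eef_pos: [541.9, 218.0, 50.5]
tcp_rot: [3.141, 0.0, -0.03]
ft_force: [-1.4, -0.3, 1.9]
opening: 0.009
grip_force: 1.4
```

Emit:
arm_command([
  [[0.0013,0,0.0015],0],
  [[0.0013,0,0.0015],0],
  [[0.0013,0,0.0015],0],
  [[0,0,0],0],
  [[0,0,0],0],
])

```text
t: 13.2
eef_pos: [542.9, 218.0, 49.3]
tcp_rot: [3.141, 0.0, -0.03]
ft_force: [-2.1, -0.2, 4.0]
opening: 0.007
grip_force: 2.2
```

Emit:
arm_command([
  [[0.0013,0,0.0015],0],
  [[0.0013,0,0.0015],0],
  [[0.0013,0,0.0015],0],
  [[0,0,0],0],
  [[0,0,0],0],
])

```text
t: 13.7
eef_pos: [544.0, 218.0, 48.1]
tcp_rot: [3.141, 0.0, -0.03]
ft_force: [-1.9, 0.0, 2.5]
opening: 0.003
grip_force: 1.7
```

Emit:
arm_command([
  [[0.0013,0,0.0015],0],
  [[0.0013,0,0.0015],0],
  [[0.0013,0,0.0015],0],
  [[0,0,0],0],
  [[0,0,0],0],
])

```text
t: 14.2
eef_pos: [545.1, 218.0, 47.0]
tcp_rot: [-3.142, -0.0, -0.03]
ft_force: [-0.9, -0.0, 0.7]
opening: 0.004
grip_force: 0.3
```

Emit:
arm_command([
  [[0.0013,0,0.0015],0],
  [[0.0013,0,0.0015],0],
  [[0.0013,0,0.0015],0],
  [[0,0,0],0],
  [[0,0,0],0],
])

```text
t: 14.7
eef_pos: [546.0, 217.9, 46.0]
tcp_rot: [3.142, -0.0, -0.03]
ft_force: [-0.4, 0.5, -0.6]
opening: 0.004
grip_force: 0.0
```

Emit:
arm_command([
  [[0.0013,0,0.0015],0],
  [[0.0013,0,0.0015],0],
  [[0,0,0],0],
  [[0,0,0],0],
  [[0,0,0],0],
])

```text
t: 15.2
eef_pos: [546.6, 217.9, 45.2]
tcp_rot: [3.142, -0.0, -0.03]
ft_force: [0.2, 0.2, -0.0]
opening: 0.006
grip_force: 0.0
```

Emit:
arm_command([
  [[-0.018,0,-0.0214],0],
  [[-0.018,0,-0.0214],0],
  [[-0.018,0,-0.0214],0],
  [[-0.018,0,-0.0214],0],
  [[0,0,0],0],
])

```text
t: 15.7
eef_pos: [528.3, 218.6, 67.6]
tcp_rot: [-3.141, -0.001, -0.03]
ft_force: [0.1, -0.5, -0.6]
opening: 0.002
grip_force: 0.0
```

Emit:
arm_command([
  [[0,0.18,0],0],
  [[0,0.18,0],0],
  [[0,0.18,0],0],
  [[0,0.18,0],0],
  [[0,0.16,0],0],
])

```text
t: 16.2
eef_pos: [521.8, -3.4, 66.7]
tcp_rot: [3.141, -0.0, -0.03]
ft_force: [0.8, 0.7, 0.6]
opening: 0.003
grip_force: 0.0
```

Emit:
arm_command([
  [[0.016,0,0.0192],0],
  [[0.016,0,0.0192],0],
  [[0,0,0],0],
  [[0,0,0],0],
  [[0,0,0],0],
])

```text
t: 16.7
eef_pos: [529.9, -0.6, 57.0]
tcp_rot: [3.142, 0.0, -0.028]
ft_force: [-0.8, 1.4, -0.5]
opening: 0.002
grip_force: 0.0
```

Emit:
arm_command([
  [[0.0052,0,0.006],0],
  [[0.0052,0,0.006],0],
  [[0,0,0],0],
  [[0,0,0],0],
  [[0,0,0],0],
])

```text
t: 17.2
eef_pos: [532.6, -1.8, 54.0]
tcp_rot: [3.141, -0.0, -0.03]
ft_force: [0.5, 0.4, -0.1]
opening: 0.001
grip_force: 0.0
```

Emit:
arm_command([
  [[0.0013,0,0.0015],0],
  [[0.0013,0,0.0015],0],
  [[0.0013,0,0.0015],0],
  [[0,0,0],0],
  [[0,0,0],0],
])

```text
t: 17.7
eef_pos: [533.6, -1.8, 52.9]
tcp_rot: [3.142, -0.0, -0.03]
ft_force: [0.9, -0.3, 1.3]
opening: 0.007
grip_force: 0.0
```

Emit:
arm_command([
  [[0.0013,0,0.0015],0],
  [[0.0013,0,0.0015],0],
  [[0.0013,0,0.0015],0],
  [[0,0,0],0],
  [[0,0,0],0],
])

```text
t: 18.2
eef_pos: [534.5, -1.8, 51.8]
tcp_rot: [3.142, 0.0, -0.03]
ft_force: [-0.3, -0.6, 0.6]
opening: 0.001
grip_force: 0.0
```

Emit:
arm_command([
  [[0.0013,0,0.0015],0],
  [[0.0013,0,0.0015],0],
  [[0.0013,0,0.0015],0],
  [[0,0,0],0],
  [[0,0,0],0],
])

```text
t: 18.7
eef_pos: [535.4, -1.8, 50.7]
tcp_rot: [3.142, 0.0, -0.03]
ft_force: [-1.5, -0.5, 2.4]
opening: 0.003
grip_force: 1.5
```

Emit:
arm_command([
  [[0.0013,0,0.0015],0],
  [[0.0013,0,0.0015],0],
  [[0.0013,0,0.0015],0],
  [[0,0,0],0],
  [[0,0,0],0],
])

```text
t: 19.2
eef_pos: [536.4, -1.9, 49.5]
tcp_rot: [3.142, 0.0, -0.03]
ft_force: [-3.1, -0.3, 3.1]
opening: 0.003
grip_force: 2.2
```

Emit:
arm_command([
  [[0.0013,0,0.0015],0],
  [[0.0013,0,0.0015],0],
  [[0.0013,0,0.0015],0],
  [[0,0,0],0],
  [[0,0,0],0],
])

```text
t: 19.7
eef_pos: [537.5, -1.9, 48.3]
tcp_rot: [3.142, 0.0, -0.03]
ft_force: [-2.1, -0.0, 2.9]
opening: 0.007
grip_force: 1.6
```

Emit:
arm_command([
  [[0.0013,0,0.0015],0],
  [[0.0013,0,0.0015],0],
  [[0.0013,0,0.0015],0],
  [[0,0,0],0],
  [[0,0,0],0],
])

```text
t: 20.2
eef_pos: [538.7, -2.0, 47.3]
tcp_rot: [3.141, -0.001, -0.03]
ft_force: [1.0, 0.4, 0.3]
opening: 0.004
grip_force: 0.0
```

Emit:
arm_command([
  [[0.0013,0,0.0015],0],
  [[0.0013,0,0.0015],0],
  [[0.0013,0,0.0015],0],
  [[0.0013,0,0.0015],0],
  [[0,0,0],0],
])

```text
t: 20.7
eef_pos: [539.8, -2.0, 45.7]
tcp_rot: [3.142, -0.0, -0.03]
ft_force: [-0.1, 0.3, 0.0]
opening: 0.006
grip_force: 0.0
```

Emit:
arm_command([
  [[-0.018,0,-0.0214],0],
  [[-0.018,0,-0.0214],0],
  [[-0.018,0,-0.0214],0],
  [[-0.018,0,-0.0214],0],
  [[0,0,-0.1],0],
])

```text
t: 21.2
eef_pos: [520.0, -1.3, 91.4]
tcp_rot: [-3.141, 0.004, -0.03]
ft_force: [-0.7, 0.0, 0.0]
opening: 0.001
grip_force: 0.0
```

Emit:
arm_command([
  [[0,0,-0.18],0],
  [[0,0,-0.18],0],
  [[0,0,-0.08],0],
  [[0.04,-0.1,0],0],
  [[0.04,-0.11,0],0],
], claw=0.8)

```text
t: 21.7
eef_pos: [543.4, 50.5, 203.8]
tcp_rot: [3.141, -0.003, -0.032]
ft_force: [0.3, -1.0, 0.9]
opening: 0.37
grip_force: 0.0
```

Emit:
arm_command([
  [[0.04,-0.11,0],0],
  [[0.02,-0.11,0],0],
  [[0,0,0],0],
  [[0,0,0],0],
  [[0,0,0],0],
])

```text
t: 22.2
eef_pos: [559.6, 104.3, 202.3]
tcp_rot: [3.141, 0.0, -0.03]
ft_force: [0.2, -0.7, -0.0]
opening: 0.775
grip_force: 0.0
```

```bash
python3 - <<'E'
from cell import state, viewer, models
import cv2, numpy as np
np.set_printoptions(suppress=True,precision=2)
s=state();print(s['eef_pos'],s['tcp_rot'],s['opening'])
cal=viewer.get_calibration('wrist'); p,d=viewer.read_camera('wrist'); cv2.imwrite('pics/w1.png',p[:,:,::-1])
K=cal['camera_matrix'];v,u=np.mgrid[:400,:640]
n=cv2.undistortPoints(np.stack([u,v],-1).reshape(-1,1,2).astype(np.float64),K,np.array(cal['dist_coeffs'])).reshape(-1,2)
z=d.reshape(-1);P=(np.c_[n[:,0]*z,-n[:,1]*z,-z,np.ones(len(z))]@np.linalg.inv(cal['world_to_cam']).T)[z>0,:3]
for y in(0,110,220):
    m=(abs(P[:,2]-79)<3)&(abs(P[:,1]-y)<35)&(abs(P[:,0]-622)<24);q=P[m]
    if m.sum()>20: print(y,m.sum(),q.mean(0),np.percentile(q,1,0),np.percentile(q,99,0),cv2.minAreaRect(q[:,:2].astype(np.float32)))
for r in models.mark_of('wrist','switch_b_cap'): print(r)
E
```

```text
[559.58 104.32 202.34] [ 3.14  0.   -0.03] 0.7748209609652291
0 1464 [618.49  -2.75  77.94] [602.2  -25.46  76.13] [634.03  19.56  79.69] ((617.7679443359375, -3.11151123046875), (46.373931884765625, 32.74821090698242), 88.04014587402344)
110 1437 [621.63 106.25  77.89] [605.46  83.62  76.11] [637.19 128.78  79.63] ((621.2684326171875, 106.32743835449219), (45.93777084350586, 32.8043098449707), 88.24349975585938)
220 1456 [625.57 215.3   77.92] [609.33 193.08  76.07] [641.18 238.    79.6 ] ((625.0115356445312, 215.8802947998047), (46.200653076171875, 33.61854553222656), 87.063720703125)
{'position': [587.7, 111.5, 7.4], 'confidence': 0.47}
```

View pics/w1.png

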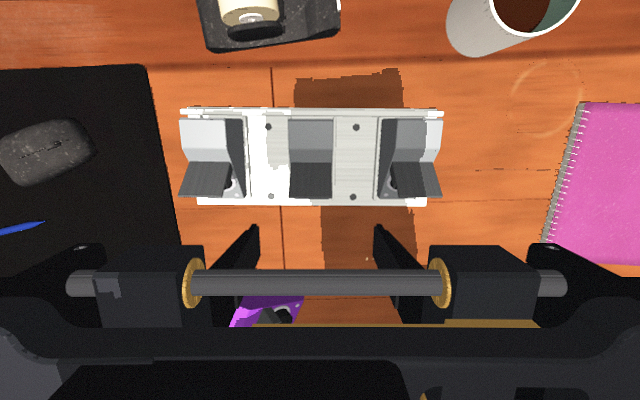

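Emit:
arm_command([
  [[0.125,-0.008,0],0],
  [[0.124,-0.008,0],0],
  [[0,0,0.1],0],
  [[0,0,0.1],0],
  [[0,0,0],0],
])

```text
t: 22.8
eef_pos: [620.9, 106.2, 149.3]
tcp_rot: [3.141, 0.005, -0.031]
ft_force: [-0.4, -0.7, 0.4]
opening: 0.803
grip_force: 0.0
```

Emit:
arm_command([
  [[0,0,0.11],0],
  [[0,0,0.11],0],
  [[0,0,0.11],0],
  [[0,0,0.1],0],
  [[0,0,0],0],
])

```text
t: 23.3
eef_pos: [621.3, 106.5, 43.1]
tcp_rot: [3.141, 0.004, -0.031]
ft_force: [0.5, -0.0, 0.2]
opening: 0.799
grip_force: 0.0
```

Emit:
arm_command([
  [[0,0,0],0],
  [[0,0,0],0],
  [[0,0,0],0],
  [[0,0,0],0],
  [[0,0,0],0],
])

```text
t: 23.8
eef_pos: [622.5, 107.1, 45.3]
tcp_rot: [3.142, -0.001, -0.03]
ft_force: [0.6, -0.2, -0.3]
opening: 0.8
grip_force: 0.0
```

Emit:
arm_command([
  [[0,0,0],0],
  [[0,0,0],0],
  [[0,0,0],0],
  [[0,0,0],0],
  [[0,0,0],0],
], claw=0)

```text
t: 24.3
eef_pos: [622.4, 107.2, 44.6]
tcp_rot: [-3.142, -0.0, -0.03]
ft_force: [0.6, 2.2, -0.3]
opening: 0.481
grip_force: 29.9
```

Emit:
arm_command([
  [[0,0,0],0],
  [[0,0,0],0],
  [[0,0,0],0],
  [[0,0,0],0],
  [[0,0,0],0],
])

```text
t: 24.8
eef_pos: [622.3, 107.1, 44.7]
tcp_rot: [3.142, -0.0, -0.03]
ft_force: [0.1, 2.2, -1.3]
opening: 0.48
grip_force: 29.9
```

Emit:
arm_command([
  [[0,0,-0.02],0],
  [[0,0,-0.02],0],
  [[0,0,-0.03],0],
  [[0,0,-0.04],0],
  [[0,0,0],0],
])

```text
t: 25.3
eef_pos: [623.0, 107.1, 74.0]
tcp_rot: [-3.141, -0.003, -0.03]
ft_force: [0.2, 0.3, -3.5]
opening: 0.481
grip_force: 29.9
```

Emit:
arm_command([
  [[0,0,-0.12],0],
  [[0,0,-0.12],0],
  [[0,0,-0.12],0],
  [[0,0,-0.1],0],
  [[0,0,0],0],
])

```text
t: 25.8
eef_pos: [623.5, 107.2, 190.6]
tcp_rot: [-3.141, -0.006, -0.03]
ft_force: [0.6, 0.6, -3.7]
opening: 0.487
grip_force: 29.9
```

```bash
python3 - <<'E'
from cell import state, viewer
import cv2, numpy as np
f=np.load('w0.npz');P=np.load('cloud0.npy');hsv=cv2.cvtColor(f['p'],cv2.COLOR_RGB2HSV)
m=(hsv[...,0]>140)&(hsv[...,0]<170)&(hsv[...,1]>80)&(P[...,1]<-150)
q=P[m];print(m.sum(),np.median(q[:,2]),cv2.minAreaRect(q[abs(q[:,2]-11)<8][:,:2].astype(np.float32)),q.min(0),q.max(0))
p,d=viewer.read_camera('side');cv2.imwrite('pics/s2.png',cv2.resize(p[100:300,180:440],None,fx=3,fy=3)[:,:,::-1]);print(state()['eef_pos'])
E
```

```text
14030 11.086587446378957 ((536.196044921875, -287.9522399902344), (151.00701904296875, 209.2015838623047), 85.76168823242188) [ 426.91044842 -370.14382899   -1.9236906 ] [ 644.40677111 -207.68437491   15.24454021]
[622.63335883 107.13172462 188.23936643]
```

View pics/s2.png

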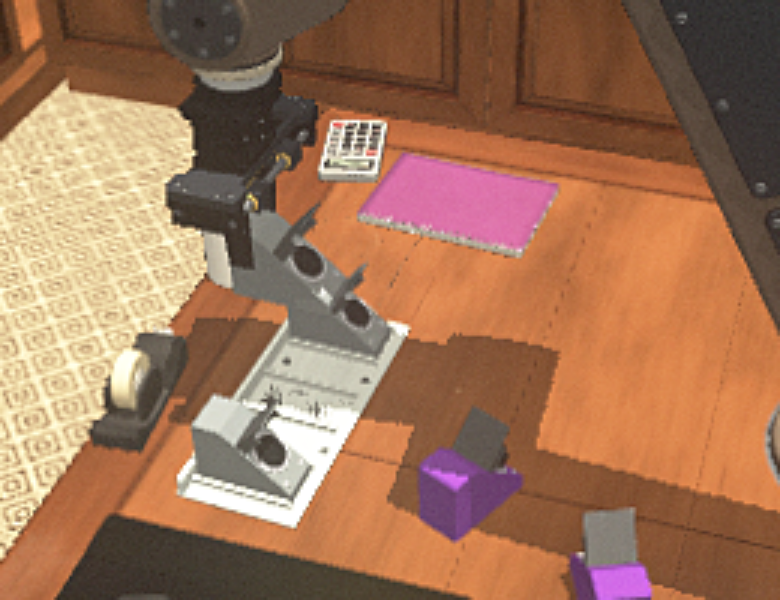

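Emit:
arm_command([
  [[-0.016,0.08,0],0],
  [[-0.016,0.14,0],0],
  [[-0.016,0.17,0],0],
  [[-0.016,0.17,0],0],
  [[-0.016,0.17,0],0],
])

```text
t: 26.35
eef_pos: [595.7, -76.0, 185.2]
tcp_rot: [-3.141, 0.003, -0.03]
ft_force: [1.3, 0.6, -3.1]
opening: 0.483
grip_force: 29.9
```

Emit:
arm_command([
  [[-0.016,0.17,0],0],
  [[-0.016,0.17,0],0],
  [[-0.016,0.17,0],0],
  [[-0.016,0.17,0],0],
  [[-0.016,0.1,0],0],
])

```text
t: 26.85
eef_pos: [569.8, -271.7, 184.9]
tcp_rot: [-3.141, 0.002, -0.032]
ft_force: [1.0, 1.5, -2.7]
opening: 0.481
grip_force: 29.9
```

Emit:
arm_command([
  [[0,0.072,0],0],
  [[0,0,0],0],
  [[0,0,0],0],
  [[0,0,0],0],
  [[0,0,0],0],
])

```text
t: 27.35
eef_pos: [570.7, -285.8, 187.1]
tcp_rot: [-3.141, 0.0, -0.029]
ft_force: [-0.1, 0.1, -4.0]
opening: 0.484
grip_force: 29.9
```

Emit:
arm_command([
  [[0,0,0.12],0],
  [[0,0,0.15],0],
  [[0,0,0.15],0],
  [[0,0,0.06],0],
  [[0,0,0.02],0],
])

```text
t: 27.85
eef_pos: [570.2, -286.3, 61.0]
tcp_rot: [-3.14, 0.002, -0.029]
ft_force: [0.7, -0.2, -2.3]
opening: 0.486
grip_force: 29.9
```

Emit:
arm_command([
  [[0,0,0],0],
  [[0,0,0],0],
  [[0,0,0],0],
  [[0,0,0],0],
  [[0,0,0],0],
])

```text
t: 28.35
eef_pos: [570.6, -287.2, 62.9]
tcp_rot: [3.141, -0.001, -0.03]
ft_force: [-0.3, 0.9, -3.5]
opening: 0.481
grip_force: 29.9
```

Emit:
arm_command([
  [[0,0,0.004],0],
  [[0,0,0.004],0],
  [[0,0,0.004],0],
  [[0,0,0],0],
  [[0,0,0],0],
])

```text
t: 28.85
eef_pos: [570.4, -287.0, 59.1]
tcp_rot: [-3.142, 0.0, -0.03]
ft_force: [0.5, 0.6, -3.2]
opening: 0.482
grip_force: 29.9
```

Still free of the notebook; expected contact is near TCP z 50.

Emit:
arm_command([
  [[0,0,0.008],0],
  [[0,0,0.008],0],
  [[0,0,0.008],0],
  [[0,0,0],0],
  [[0,0,0],0],
])

```text
t: 29.35
eef_pos: [570.4, -287.0, 53.1]
tcp_rot: [-3.142, 0.0, -0.03]
ft_force: [0.9, -0.5, -3.0]
opening: 0.484
grip_force: 29.9
```

Emit:
arm_command([
  [[0,0,0.002],0],
  [[0,0,0.002],0],
  [[0,0,0.002],0],
  [[0,0,0],0],
  [[0,0,0],0],
])

```text
t: 29.85
eef_pos: [570.4, -287.0, 51.7]
tcp_rot: [3.142, 0.0, -0.03]
ft_force: [-0.6, 0.7, -3.2]
opening: 0.483
grip_force: 29.9
```

Emit:
arm_command([
  [[0,0,0.002],0],
  [[0,0,0.002],0],
  [[0,0,0.002],0],
  [[0,0,0],0],
  [[0,0,0],0],
])

```text
t: 30.35
eef_pos: [570.4, -287.1, 50.2]
tcp_rot: [3.142, -0.0, -0.03]
ft_force: [0.4, 0.0, -3.6]
opening: 0.483
grip_force: 29.9
```

Emit:
arm_command([
  [[0,0,0.002],0],
  [[0,0,0.002],0],
  [[0,0,0],0],
  [[0,0,0],0],
  [[0,0,0],0],
])

```text
t: 30.85
eef_pos: [570.5, -287.0, 49.5]
tcp_rot: [3.141, -0.0, -0.03]
ft_force: [-0.2, 1.0, 1.2]
opening: 0.482
grip_force: 29.9
```

Emit:
arm_command([
  [[0,0,0.002],0],
  [[0,0,0.001],0],
  [[0,0,0],0],
  [[0,0,0],0],
  [[0,0,0],0],
])

```text
t: 31.35
eef_pos: [570.6, -287.1, 49.4]
tcp_rot: [3.141, -0.001, -0.03]
ft_force: [-2.6, 2.7, 9.9]
opening: 0.483
grip_force: 29.9
```

Emit:
arm_command([
  [[0,0,-0.002],0],
  [[0,0,0],0],
  [[0,0,0],0],
  [[0,0,0],0],
  [[0,0,0],0],
], claw=0.8)

```text
t: 31.85
eef_pos: [570.4, -287.1, 48.8]
tcp_rot: [3.142, 0.0, -0.03]
ft_force: [0.1, -0.5, 0.2]
opening: 0.789
grip_force: 0.0
```

Emit:
arm_command([
  [[0,0,0],0],
  [[0,0,-0.04],0],
  [[0,0,-0.08],0],
  [[0,0,-0.12],0],
  [[0,0,-0.12],0],
])

```text
t: 32.35
eef_pos: [570.3, -286.9, 140.4]
tcp_rot: [-3.142, 0.0, -0.03]
ft_force: [0.2, 1.0, 0.0]
opening: 0.8
grip_force: 0.0
```

Emit:
arm_command([
  [[0,0,-0.15],0],
  [[0,0,-0.15],0],
  [[-0.1,0,-0.05],0],
  [[-0.1,0,0],0],
  [[0,0,0],0],
])

```text
t: 32.85
eef_pos: [518.6, -285.3, 228.1]
tcp_rot: [3.141, -0.001, -0.031]
ft_force: [0.5, -0.7, 0.2]
opening: 0.801
grip_force: 0.0
```

```bash
python3 - <<'E'
from cell import state, viewer, models
import cv2, numpy as np
np.set_printoptions(suppress=True,precision=1)
cal=viewer.get_calibration('wrist'); p,d=viewer.read_camera('wrist')
q,_=viewer.read_camera('side')
cv2.imwrite('pics/f.png',np.vstack([p[:,:,::-1][:300],cv2.resize(q[120:270,180:500],(640,300))[:,:,::-1]]))
K=cal['camera_matrix'];v,u=np.mgrid[:400,:640]
n=cv2.undistortPoints(np.stack([u,v],-1).reshape(-1,1,2).astype(np.float64),K,np.array(cal['dist_coeffs'])).reshape(-1,2)
z=d.reshape(-1);P=np.c_[n[:,0]*z,-n[:,1]*z,-z,np.ones(len(z))]@np.linalg.inv(cal['world_to_cam']).T
P=P[:,:3];m=(z>0)&(abs(P[:,2]-84)<2.5)&(abs(P[:,1]+286)<40)&(abs(P[:,0]-570)<25)
print(m.sum(),cv2.minAreaRect(P[m][:,:2].astype(np.float32)),P[m].mean(0))
h=cv2.cvtColor(p,cv2.COLOR_RGB2HSV).reshape(-1,3);m=(h[:,0]>140)&(h[:,0]<170)&(h[:,1]>80)&(abs(P[:,2]-11)<6)&(P[:,1]<-150)
print(cv2.minAreaRect(P[m][:,:2].astype(np.float32)),state()['eef_pos'])
E
```

```text
1128 ((568.607421875, -289.0884704589844), (45.505279541015625, 33.46401596069336), 88.23507690429688) [ 569.7 -289.2   82.8]
((569.6610107421875, -290.61993408203125), (147.67178344726562, 276.6764221191406), 86.03082275390625) [ 520.6 -285.7  227.3]
```

View pics/f.png

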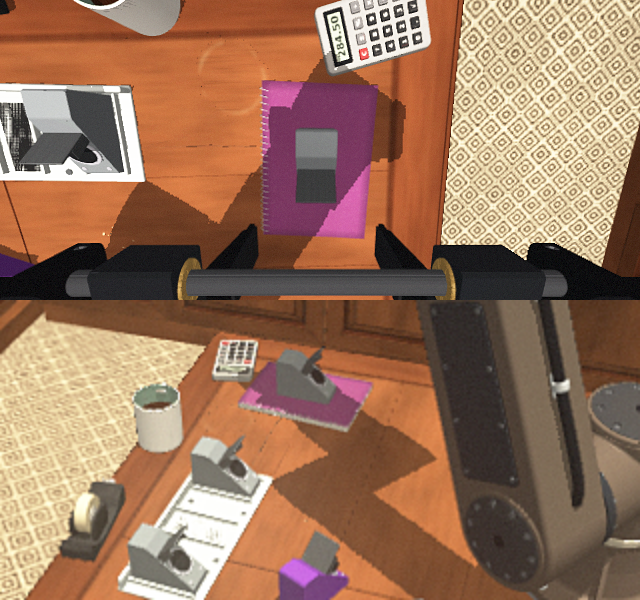

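```bash
python3 -c "
from cell import env
print(env.job_done())"
```

```text
the job is handed in; nothing more can be done
None
```

I pressed all three buttons until they snapped in. The middle switch was the stiff one, at about 12.7 N against 4 to 4.5 N for the other two. It now stands upright in the middle of the notebook, within a few mm of centre, with the other two still in the rack, and the job was handed in at about 33 s of the 69 s limit.

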